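Reload four reagent bottles into the analyser rack in reverse order

ROBOT

A 7-joint arm with a two-finger parallel gripper is mounted at the origin on the work surface; the furniture and walls round the work are solid. World frame = base frame: x ahead of the robot, y to its left, z up, the work surface at z = 0. Lengths are in m, angles in rad, forces in N, time in s.
With the tool pointing down it reaches from about 0.4 to 0.85 m from the base axis. Payload 4.4 kg.
Tool frame: the origin (TCP) lies between the finger pads; the fingertips stand manip.tip_extent ahead of it and the grasp point (between the pads) is the TCP (manip.tip_extent is the distance from the TCP to the fingertips, in m); z points along the fingers, y is the line along which they close (so a half turn about z gives the same grasp; the last joint's range is limited). The gripper opens to 94 mm and grips with 3 to 60 N. Pads are 16 mm wide; open, the fingers measure 119 mm over their backs; the gripper's body (75 mm by 177 mm) begins 78 mm behind the grasp point.
Start: joints at [-1.222, 0.628, 0.038, 1.517, -0.027, 0.996, -0.02], TCP at [0.262, 0.595, 0.224] pointing down, gripper open.
Joint ranges: [-3.06, 3.06], [-0.37, 2.12], [-1.25, 1.32], [0.18, 2.47], [-1.1, 4.24], [0.23, 1.98], [-2.94, 2.94]. Speed limits (rad/s): [2.57, 2.57, 3.14, 3.14, 3.14, 3.14, 3.14].

INTERFACE

Orientations are given as a rotation vector (axis times angle).
In Python, from station import manip gives the robot as it stands.
- The arm moves only by the tool servo_tool, never from a script. Its argument "motion" is a list of rows, each an object of numbers: "tx", "ty", "tz": the shift along the tool's x, y, z in m; "rx", "ry", "rz": the turn, a rotation vector about the tool's x, y, z in units of 5 degrees (1.0 is 5 degrees); "gripper": the gripper's target within -1 to 1 (shut at 1, half-way at 0, fully open at -1). In form: [{"tx": .., "ty": .., "tz": .., "rx": .., "ry": .., "rz": .., "gripper": ..}, ...]. A call has 1 to 8 rows; each row is the pose to reach, as a shift and turn from the pose commanded when the call began, along the tool's axes at that moment; what a row does not reach only later rows make up. A row lasts 1/12 s, in which the tool goes at most 41.7 mm and 7.16 degrees, less where a joint would pass 70% of its speed; a pose out of reach is approached as far as the arm can. A call with a gripper value outside its range is refused whole. The fingers move at their own pace and stop on an object; "squeeze" is the grip in N (left out, the last holds). Time passes only in rows, so rows that repeat a pose let the fingers close. It gives the time, the measured TCP pose, the force, the opening and the grip force at its end, in the units of the state.
- manip.observe(): the state, without advancing time (a new reading comes with each control period).
- manip.grab_frame(name): name is "scene" or "top" or "wrist"; returns a dict with "frame" (420x560x3 uint8, red, green, blue), "depth" (420x560 float32, m along the optical axis (not along the pixel's ray), 0 where there is no reading), "fx", "fy", "cx", "cy" (pixels), "dist" ([k1, k2, p1, p2, k3] as OpenCV has them; the pictures are not rectified), "world_from_camera" (4x4, takes a point from camera to world coordinates). Camera axes: x right, y down, z forward; pixel columns grow to the right and rows downward; lengths in m; the calibration is good to about 2 mm. A picture is of the moment at which its call begins.
- manip.sign_off(): hands the job in; it is judged then, once.
Trained networks look in the newest picture that a camera, given by its name, has taken for a name from the list of things; names that differ only in an ending like _2 or _b are one class to them, and where a whole thing is asked for, a point or a joint stands for the part that bears it (a point fixed in the world has none). Each returns a list of dicts, best first, with "score" (0 to 1); they miss things now and then, are a little off and sometimes report something else, mostly with a low value. They report only what shows in the picture. A call takes as long as a camera call. They do not tell look-alikes from the thing itself.
- manip.recognise(camera, name): "bbox" ([left, top, right, bottom] in pixels, round what is visible of it).
- manip.regions_of(camera, name): "mask" (420x560 bool, what is visible of it) and "bbox" ([left, top, right, bottom] in pixels, round what is visible of it).
- manip.tip_of(camera, name): "position" ([column, row] in pixels: a listed point, or the origin of a listed thing).
The state is a dict: "time": time; "joint_pos": joint angles; "qd": joint speeds; "joint_efforts": joint torques, N m; "tool_pos": TCP position; "ee_rot": TCP orientation; "ft_force": force on the tool from outside, world axes, zero at the start; "moment": the same for the moment, N m; "grip_width": opening from 0.0 (shut) to 1.0 (fully open); "grip_force": force on a finger pad.
Only numpy, scipy, OpenCV 4.12 (cv2) and the standard library are available. Lean on these libraries where they do the work, as an engineer would, in place of code of your own. Each camera call takes 0.05 s, during which the arm holds its last target. There are 200 camera calls.

TASK

The analyser takes its rack in from the other end, so move the four small amber reagent bottles from the grey rack to the green rack in reverse order: the bottle that stood leftmost in the grey rack goes into the rightmost compartment of the green rack, and so on along the row, one bottle to a compartment. Keep the bottles upright, set each one down on the compartment floor rather than dropping it, and leave the other things on the table where they are. The fixed colour tags on the grey rack keep showing which bottle stood where.

Things in the scene. Friction and masses are not known exactly. Their poses are not given: they have to be found in the camera images.
- grey_rack: grey rack, fixed flat on the table, 56 (x) by 246 mm (y): a row of four compartments, 50 x 57 mm inside, centres at x=0, y=+90, +30, -30, -90 mm; floor 5 mm, walls 14 mm above the table. On its -x side (to the robot) a ledge 8 mm high, x=-27 to -47 mm, holds the tags. Origin: table height, mid-row; y along the row to the robot's left (turned up to 0.16 rad), z up
- green_rack: green rack, fixed, empty at first, nearer or farther than the grey one; like it 56 (x) by 246 mm (y), four compartments 50 x 57 mm inside, centres at x=0, y=+90, +30, -30, -90 mm, floor 5 mm, walls 14 mm above the table, but no ledge. Origin: table height, mid-row; y along the row to the robot's left (turned up to 0.16 rad), z up
- bottle_red: small amber reagent bottle with a red screw cap and a white label, standing upright, loose, about 50 g; 62 mm tall, round body 34 mm across up to about 40 mm, then a shoulder, and a cap 22 mm across above 51 mm. Origin at the centre of its underside, z up; its yaw does not matter
- tag_red: red colour tag, 14 x 34 x 3 mm, fixed on the grey rack's ledge in front of the compartment where the bottle with the red cap stands at the start, 37 mm from that compartment's centre along the rack's -x; it stays there and so keeps a record of the old order. Origin at the centre of its underside
- bottle_blue: small amber reagent bottle with a blue screw cap and a white label, standing upright, loose, about 50 g; 62 mm tall, round body 34 mm across up to about 40 mm, then a shoulder, and a cap 22 mm across above 51 mm. Origin at the centre of its underside, z up; its yaw does not matter
- tag_blue: blue colour tag, 14 x 34 x 3 mm, fixed on the grey rack's ledge in front of the compartment where the bottle with the blue cap stands at the start, 37 mm from that compartment's centre along the rack's -x; it stays there and so keeps a record of the old order. Origin at the centre of its underside
- bottle_white: small amber reagent bottle with a white screw cap and a white label, standing upright, loose, about 50 g; 62 mm tall, round body 34 mm across up to about 40 mm, then a shoulder, and a cap 22 mm across above 51 mm. Origin at the centre of its underside, z up; its yaw does not matter
- tag_white: white colour tag, 14 x 34 x 3 mm, fixed on the grey rack's ledge in front of the compartment where the bottle with the white cap stands at the start, 37 mm from that compartment's centre along the rack's -x; it stays there and so keeps a record of the old order. Origin at the centre of its underside
- bottle_yellow: small amber reagent bottle with a yellow screw cap and a white label, standing upright, loose, about 50 g; 62 mm tall, round body 34 mm across up to about 40 mm, then a shoulder, and a cap 22 mm across above 51 mm. Origin at the centre of its underside, z up; its yaw does not matter
- tag_yellow: yellow colour tag, 14 x 34 x 3 mm, fixed on the grey rack's ledge in front of the compartment where the bottle with the yellow cap stands at the start, 37 mm from that compartment's centre along the rack's -x; it stays there and so keeps a record of the old order. Origin at the centre of its underside
- buffer_bottle: bystander, to be left alone: white bottle with a green cap, 51 mm across, 98 mm tall, loose on the table; origin at the centre of its underside
- timer: bystander, to be left alone: white lab timer, 70 x 62 x 19 mm, loose on the table; origin at the centre of its underside
- tips: bystander, to be left alone: blue pipette-tip box with yellow tips, 71 x 122 x 53 mm, loose on the table; origin at the centre of its underside
Things that resemble listed ones, but are neither listed nor needed, are in the scene too. What is shaped like the bottle_yellow but purple or turquoise is not meant.

How it is judged:
At the end, for the whole second after the job is handed in: Each bottle stands upright (0.1 rad) and at rest on the floor (within 4 mm) of the green rack's compartment that mirrors its old one: grey rack y, as its tag shows, becomes green rack -y, within 15 mm along the row and 13 mm across it. Any seat inside the right compartment passes (((y of tag_red in the frame of grey_rack between 0.075 and 0.105 m and y of bottle_red in the frame of green_rack between -0.105 and -0.075 m) or (y of tag_red in the frame of grey_rack between 0.015 and 0.045 m and y of bottle_red in the frame of green_rack between -0.045 and -0.015 m) or (y of tag_red in the frame of grey_rack between -0.045 and -0.015 m and y of bottle_red in the frame of green_rack between 0.015 and 0.045 m) or (y of tag_red in the frame of grey_rack between -0.105 and -0.075 m and y of bottle_red in the frame of green_rack between 0.075 and 0.105 m)) and x of bottle_red in the frame of green_rack between -0.013 and 0.013 m and z of bottle_red in the frame of green_rack between 0.001 and 0.009 m and angle between each of bottle_red, bottle_blue, bottle_white, bottle_yellow's own z axis and vertical below 0.1 rad and linear speed of each of bottle_red, bottle_blue, bottle_white, bottle_yellow below 0.03 m/s and ((y of tag_blue in the frame of grey_rack between 0.075 and 0.105 m and y of bottle_blue in the frame of green_rack between -0.105 and -0.075 m) or (y of tag_blue in the frame of grey_rack between 0.015 and 0.045 m and y of bottle_blue in the frame of green_rack between -0.045 and -0.015 m) or (y of tag_blue in the frame of grey_rack between -0.045 and -0.015 m and y of bottle_blue in the frame of green_rack between 0.015 and 0.045 m) or (y of tag_blue in the frame of grey_rack between -0.105 and -0.075 m and y of bottle_blue in the frame of green_rack between 0.075 and 0.105 m)) and x of bottle_blue in the frame of green_rack between -0.013 and 0.013 m and z of bottle_blue in the frame of green_rack between 0.001 and 0.009 m and ((y of tag_white in the frame of grey_rack between 0.075 and 0.105 m and y of bottle_white in the frame of green_rack between -0.105 and -0.075 m) or (y of tag_white in the frame of grey_rack between 0.015 and 0.045 m and y of bottle_white in the frame of green_rack between -0.045 and -0.015 m) or (y of tag_white in the frame of grey_rack between -0.045 and -0.015 m and y of bottle_white in the frame of green_rack between 0.015 and 0.045 m) or (y of tag_white in the frame of grey_rack between -0.105 and -0.075 m and y of bottle_white in the frame of green_rack between 0.075 and 0.105 m)) and x of bottle_white in the frame of green_rack between -0.013 and 0.013 m and z of bottle_white in the frame of green_rack between 0.001 and 0.009 m and ((y of tag_yellow in the frame of grey_rack between 0.075 and 0.105 m and y of bottle_yellow in the frame of green_rack between -0.105 and -0.075 m) or (y of tag_yellow in the frame of grey_rack between 0.015 and 0.045 m and y of bottle_yellow in the frame of green_rack between -0.045 and -0.015 m) or (y of tag_yellow in the frame of grey_rack between -0.045 and -0.015 m and y of bottle_yellow in the frame of green_rack between 0.015 and 0.045 m) or (y of tag_yellow in the frame of grey_rack between -0.105 and -0.075 m and y of bottle_yellow in the frame of green_rack between 0.075 and 0.105 m)) and x of bottle_yellow in the frame of green_rack between -0.013 and 0.013 m and z of bottle_yellow in the frame of green_rack between 0.001 and 0.009 m); the robot touches nothing.
It fails at once if an amber bottle is tipped by more than about 35 degrees (angle between any of bottle_red, bottle_blue, bottle_white, bottle_yellow's own z axis and vertical above 0.6 rad).
It fails at once if an amber bottle is dropped (free of the fingers, it falls more than about 3 cm) ((linear speed of bottle_red above 0.8 m/s and contact force between the fingers and bottle_red below 0.01 N) or (linear speed of bottle_blue above 0.8 m/s and contact force between the fingers and bottle_blue below 0.01 N) or (linear speed of bottle_white above 0.8 m/s and contact force between the fingers and bottle_white below 0.01 N) or (linear speed of bottle_yellow above 0.8 m/s and contact force between the fingers and bottle_yellow below 0.01 N)).
It fails at once if the white bottle with a green cap is pushed more than 2 cm (distance of buffer_bottle from where it was at the start of the episode above 0.02 m).
It fails at once if the white lab timer is pushed more than 2 cm (distance of timer from where it was at the start of the episode above 0.02 m).
It fails at once if the blue pipette-tip box with yellow tips is pushed more than 2 cm (distance of tips from where it was at the start of the episode above 0.02 m).
It also fails if it takes over 86 s, if anything falls off the work surface, if the arm or the gripper's body presses on something with over 40 N, if the wrist force passes 120 N, or if a joint passes its speed limit or range.

## Working session

There is one attempt and no reset: what is moved stays moved. The work goes in short steps, Python scripts to look and compute and a tool call to move; the robot and the scene stay as the last step left them, time stands still between calls to the robot, and variables do not carry over. Pictures are saved under pics/ and viewed, at most 14 in all, crops included, and the job is handed in when it is done.

Besides the shell and the picture viewer there is one more tool, called after "Request:" as name(argument=value, ...) on one line, values as JSON. servo_tool: Moves the arm, as the interface text tells. Its arguments: {"type":"object","properties":{"motion":{"type":"array"},"squeeze":{"type":"number"}},"required":["motion"]}

```bash
ls; mkdir -p pics; cat > h.py <<'E'
from station import manip
import numpy as np, cv2
def grab(n,save=None):
    f=manip.grab_frame(n)
    if save: cv2.imwrite(f'pics/{save}.png',f['frame'][:,:,::-1])
    return f
def cloud(f):
    h,w=f['depth'].shape
    K=np.array([[f['fx'],0,f['cx']],[0,f['fy'],f['cy']],[0,0,1]])
    uv=np.stack(np.meshgrid(np.arange(w),np.arange(h)),-1).reshape(-1,1,2).astype(float)
    n=cv2.undistortPoints(uv,K,np.array(f['dist'],float)).reshape(h,w,2)
    d=f['depth'][...,None]
    P=np.concatenate([n*d,d],-1); T=np.array(f['world_from_camera'])
    W=P@T[:3,:3].T+T[:3,3]; W[f['depth']<=0]=np.nan
    return W
E
python3 - <<'E'
from h import *
s=manip.observe();print({k:np.round(v,3) for k,v in s.items()},manip.tip_extent)
f=grab('top','top0');W=cloud(f);np.save('top0.npy',W)
print(np.round(f['world_from_camera'],3),f['fx'])
for n in ['bottle_red','bottle_blue','bottle_white','bottle_yellow','tag_red','tag_blue','tag_white','tag_yellow','grey_rack','green_rack','buffer_bottle','timer','tips']:
    for r in manip.regions_of('top',n)[:3]:
        p=W[r['mask']]; p=p[~np.isnan(p[:,0])]
        if len(p): print(n,round(r['score'],2),np.round(r['bbox']),np.round(np.median(p,0),3),np.round(np.percentile(p,2,axis=0),3),np.round(np.percentile(p,98,axis=0),3))
grab('scene','scene0')
E
```

```text
pics
{'time': np.float64(0.0), 'joint_pos': array([-1.222,  0.629,  0.038,  1.518, -0.027,  0.996, -0.02 ]), 'qd': array([-0.001,  0.   ,  0.001, -0.   , -0.   ,  0.001,  0.001]), 'joint_efforts': array([ 1.0000e-03, -5.4974e+01,  1.1440e+00, -1.8664e+01, -5.2000e-02,
        2.4000e-02,  0.0000e+00]), 'tool_pos': array([0.262, 0.594, 0.224]), 'ee_rot': array([-6.470e-01, -3.074e+00,  3.000e-03]), 'ft_force': array([-0.221,  1.042, -0.749]), 'moment': array([-0.033, -0.014,  0.062]), 'grip_force': np.float64(0.0), 'grip_width': np.float64(1.005)} 0.019
[[ 6.000e-03 -9.940e-01  1.120e-01  4.150e-01]
 [-1.000e+00 -6.000e-03 -1.000e-03 -1.000e-01]
 [ 2.000e-03 -1.120e-01 -9.940e-01  1.161e+00]
 [ 0.000e+00  0.000e+00  0.000e+00  1.000e+00]] 514.1664284081053
bottle_red 0.46 [334. 213. 353. 230.] [ 0.496 -0.228  0.051] [ 0.482 -0.251  0.002] [ 0.518 -0.213  0.069]
bottle_blue 0.47 [250. 223. 269. 237.] [ 0.478 -0.052  0.053] [ 0.463 -0.067  0.029] [ 0.494 -0.037  0.069]
bottle_white 0.65 [309. 217. 322. 233.] [ 0.486 -0.172  0.053] [ 0.472 -0.189  0.026] [ 0.501 -0.159  0.07 ]
bottle_yel
[... 536 characters left out ...]
 324. 245.] [ 0.455 -0.174  0.011] [ 0.448 -0.189  0.007] [ 0.461 -0.158  0.015]
tag_yellow 0.53 [285. 239. 294. 246.] [ 0.45  -0.116  0.01 ] [ 0.443 -0.127  0.007] [ 0.454 -0.1    0.015]
grey_rack 0.88 [246. 211. 358. 252.] [ 0.477 -0.138  0.006] [ 0.437 -0.259  0.   ] [ 0.521 -0.022  0.019]
green_rack 0.8 [228. 146. 336. 173.] [ 0.648 -0.101  0.005] [ 0.619 -0.215 -0.001] [0.676 0.02  0.016]
buffer_bottle 0.83 [370. 182. 396. 210.] [ 0.555 -0.313  0.073] [ 0.535 -0.339  0.012] [ 0.58  -0.296  0.099]
timer 0.84 [369. 255. 404. 293.] [ 0.393 -0.329  0.015] [ 0.356 -0.362 -0.   ] [ 0.427 -0.297  0.021]
tips 0.64 [134. 109. 195. 145.] [0.708 0.167 0.048] [0.675 0.108 0.   ] [0.749 0.232 0.055]
```

View pics/top0.png

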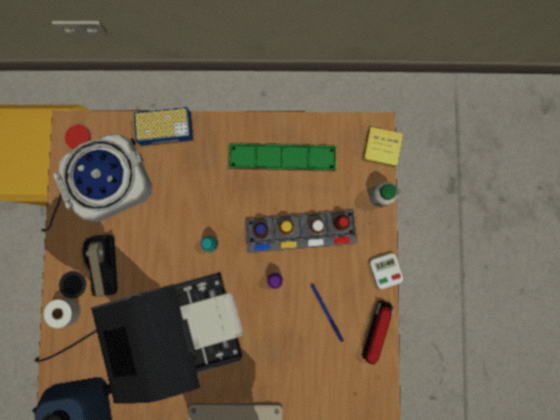

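View pics/scene0.png

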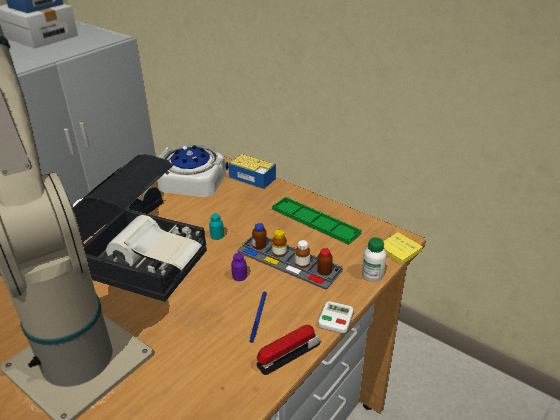

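The top view shows, left to right in the grey rack, caps blue (261,230), yellow (287,227), white (317,226) and red (343,222). The tags below them match, and the green rack is at (283,157). Candidates for the amber bottles are these four. The look-alikes are turquoise (208,243) and purple (275,281), which I reject by cap and body colour. Next I fit the racks and check a close crop.

```bash
cat >> h.py <<'E'
from scipy.optimize import minimize
def go(target,yaw_y):
    """shift in tool axes and rz units so that TCP at target, tool y at world angle yaw_y, pointing down"""
    from scipy.spatial.transform import Rotation as R
    s=manip.observe(); Rm=R.from_rotvec(s['ee_rot'])
    Rt=R.from_matrix(np.array([[np.sin(yaw_y),np.cos(yaw_y),0],[-np.cos(yaw_y),np.sin(yaw_y),0],[0,0,-1]]))
    d=Rm.inv().apply(np.array(target)-s['tool_pos']); r=(Rm.inv()*Rt).as_rotvec()
    print('t',np.round(d,4),'r5deg',np.round(np.degrees(r)/5,2))
E
python3 - <<'E'
from h import *
f=grab('top');W=cloud(f)
for n in ['grey_rack','green_rack']:
    m=manip.regions_of('top',n)[0]['mask']; p=W[m]; p=p[(p[:,2]<.03)&(p[:,2]>.004)][:,:2]
    (c,sz,a)=cv2.minAreaRect((p*1000).astype(np.float32)); print(n,np.round(c),np.round(sz),a)
hsv=cv2.cvtColor(f['frame'],cv2.COLOR_RGB2HSV)
# green by colour
m=(hsv[...,0]>50)&(hsv[...,0]<75)&(hsv[...,1]>150)&(W[...,0]>.58)&(W[...,0]<.72)&(W[...,1]>-.26)&(W[...,1]<.06)
p=W[m][:,:2]; print(np.round(cv2.minAreaRect((p*1000).astype(np.float32)),1) if 0 else cv2.minAreaRect((p*1000).astype(np.float32)))
# caps
for n in ['red','blue','white','yellow']:
    for k in ('bottle_','tag_'):
        for r in manip.regions_of('top',k+n):
            p=W[r['mask']]
            if k=='bottle_': p=p[p[:,2]>.06]
            else: p=p[p[:,2]<.02]
            if len(p)>5: print(k+n,len(p),np.round((np.percentile(p,5,axis=0)+np.percentile(p,95,axis=0))/2,4))
im=f['frame'][195:265,190:370,::-1]; cv2.imwrite('pics/crop0.png',cv2.resize(im,None,fx=4,fy=4,interpolation=cv2.INTER_CUBIC))
E
```

```text
grey_rack [ 479. -142.] [ 77. 248.] 4.733461856842041
green_rack [648. -98.] [244.  58.] 89.16537475585938
((647.7694091796875, -98.5000991821289), (237.4615020751953, 52.38032913208008), 89.21142578125)
bottle_red 85 [ 0.496  -0.2292  0.065 ]
tag_red 92 [ 0.4596 -0.2328  0.0103]
bottle_blue 82 [ 0.4798 -0.0528  0.0652]
tag_blue 96 [ 0.4596 -0.2332  0.01  ]
bottle_white 85 [ 0.4878 -0.1744  0.0661]
bottle_yellow 85 [ 0.4863 -0.1082  0.0662]
bottle_yellow 429 [ 0.5587 -0.3178  0.0818]
bottle_yellow 62 [0.4483 0.0612 0.063 ]
bottle_yellow 64 [ 0.3699 -0.0834  0.0626]
tag_yellow 86 [ 0.4488 -0.1141  0.0109]
```

View pics/crop0.png

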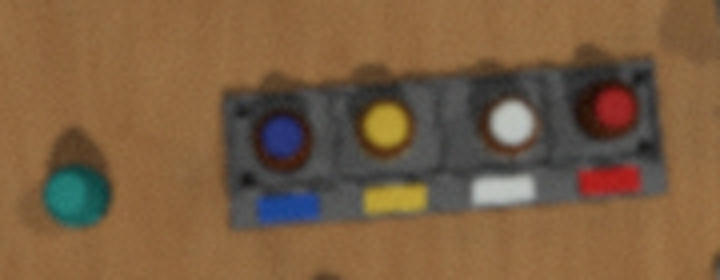

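The crop confirms it: four amber bottles with caps blue, yellow, white, red from left to right. Each matches the tag below it. The turquoise bottle stands outside the rack.

```bash
python3 - <<'E'
from h import *
W=np.load('top0.npy')
for y in np.arange(-.25,.65,.05):
    print(round(y,2),[round(float(np.nanmax(np.r_[0,W[(abs(W[...,0]-x)<.025)&(abs(W[...,1]-y)<.025)][:,2]])),2) for x in np.arange(.2,.75,.05)])
go([.49,-.15,.21],np.radians(4.8))
E
```

```text
-0.25 [0.01, 0.01, 0.01, 0.01, 0.01, 0.02, 0.07, 0.01, 0.01, 0.01, 0.01]
-0.2 [0.01, 0.01, 0.01, 0.01, 0.01, 0.05, 0.07, 0.01, 0.02, 0.02, 0.01]
-0.15 [0.01, 0.01, 0.01, 0.01, 0.01, 0.05, 0.07, 0.01, 0.02, 0.02, 0.01]
-0.1 [0.01, 0.01, 0.01, 0.07, 0.07, 0.05, 0.07, 0.01, 0.02, 0.02, 0.01]
-0.05 [0.01, 0.01, 0.01, 0.06, 0.06, 0.07, 0.07, 0.01, 0.02, 0.02, 0.02]
-0.0 [0.08, 0.08, 0.08, 0.08, 0.01, 0.02, 0.02, 0.01, 0.02, 0.02, 0.02]
0.05 [0.25, 0.25, 0.25, 0.08, 0.08, 0.07, 0.01, 0.01, 0.01, 0.01, 0.01]
0.1 [0.25, 0.25, 0.25, 0.25, 0.03, 0.05, 0.01, 0.01, 0.01, 0.01, 0.06]
0.15 [0.25, 0.25, 0.25, 0.25, 0.01, 0.01, 0.01, 0.01, 0.01, 0.01, 0.06]
0.2 [0.22, 0.23, 0.24, 0.24, 0.01, 0.01, 0.01, 0.08, 0.09, 0.09, 0.06]
0.25 [0.17, 0.19, 0.2, 0.2, 0.02, 0.02, 0.08, 0.1, 0.1, 0.09, 0.07]
0.3 [0.01, 0.01, 0.01, 0.05, 0.07, 0.07, 0.08, 0.1, 0.1, 0.1, 0.07]
0.35 [0.01, 0.05, 0.06, 0.05, 0.02, 0.06, 0.08, 0.1, 0.1, 0.09, 0.01]
0.4 [0.01, 0.06, 0.06, 0.05, 0.01, 0.01, 0.01, 0.09, 0.09, 0.07, 0.01]
0.45 [0.01, 0.01, 0.01, 0.01, 0.01, 0.01, 0.01, 0.01, 0.01, 0.01, 0.01]
0.5 [0.0, 0.0, 0.0, 0.0, 0.0, 0.0, 0.0, 0.0, 0.0, 0.0, 0.0]
0.55 [0.0, 0.0, 0.0, 0.0, 0.0, 0.0, 0.0, 0.0, 0.0, 0.0, 0.0]
0.6 [0.0, 0.0, 0.0, 0.0, 0.0, 0.0, 0.0, 0.0, 0.0, 0.0, 0.0]Traceback (most recent call last):
  File "<stdin>", line 5, in <module>
  File "h.py", line 21, in go
    Rt=R.from_matrix(np.array([[np.sin(yaw_y),np.cos(yaw_y),0],[-np.cos(yaw_y),np.sin(yaw_y),0],[0,0,-1]]))
  File "scipy/spatial/transform/_rotation.pyx", line 1143, in scipy.spatial.transform._rotation.Rotation.from_matrix
ValueError: Non-positive determinant (left-handed or null coordinate frame) in rotation matrix 0: [[ 0.08367784  0.99649286  0.        ]
 [-0.99649286  0.08367784  0.        ]
 [ 0.          0.         -1.        ]].
```

```bash
sed -i 's/\[\[np.sin(yaw_y),np.cos(yaw_y),0\],\[-np.cos(yaw_y)/[[-np.sin(yaw_y),np.cos(yaw_y),0],[np.cos(yaw_y)/' h.py; python3 - <<'E'
from h import *
go([.40,.50,.34],np.radians(50))
go([.55,.28,.34],np.radians(10))
go([.49,-.15,.22],np.radians(4.8))
E
```

```text
t [-0.1646 -0.0312 -0.1155] r5deg [ 0.   -0.    3.25]
t [-0.3905 -0.1721 -0.1155] r5deg [ 0.   -0.   11.25]
t [-0.5089 -0.5898  0.0044] r5deg [ 0.   -0.   12.29]
```

Request:
servo_tool(motion=[{"tx": -0.02, "ty": -0.01, "tz": -0.035, "rz": 1}, {"tx": -0.05, "ty": -0.02, "tz": -0.06, "rz": 2}, {"tx": -0.08, "ty": -0.03, "tz": -0.08, "rz": 3}, {"tx": -0.115, "ty": -0.035, "tz": -0.1, "rz": 4.2}, {"tx": -0.15, "ty": -0.045, "tz": -0.11, "rz": 5.5}, {"tx": -0.19, "ty": -0.06, "tz": -0.115, "rz": 6.8}, {"tx": -0.225, "ty": -0.08, "tz": -0.115, "rz": 8}, {"tx": -0.26, "ty": -0.1, "tz": -0.115, "rz": 9}])

```text
invalid input
```

```bash
python3 - <<'E'
from h import *
go([.55,.28,.34],np.radians(10))
go([.52,.1,.28],np.radians(4.8))
go([.49,-.15,.22],np.radians(4.8))
E
```

```text
t [-0.3905 -0.1721 -0.1155] r5deg [ 0.   -0.   11.25]
t [-0.4356 -0.3489 -0.0556] r5deg [ 0.   -0.   12.29]
t [-0.5089 -0.5898  0.0044] r5deg [ 0.   -0.   12.29]
```

Request:
servo_tool(motion=[{"tx": -0.02, "ty": -0.01, "tz": -0.035, "rx": 0, "ry": 0, "rz": 1, "gripper": -1}, {"tx": -0.05, "ty": -0.02, "tz": -0.06, "rx": 0, "ry": 0, "rz": 2, "gripper": -1}, {"tx": -0.08, "ty": -0.03, "tz": -0.08, "rx": 0, "ry": 0, "rz": 3, "gripper": -1}, {"tx": -0.115, "ty": -0.035, "tz": -0.1, "rx": 0, "ry": 0, "rz": 4.2, "gripper": -1}, {"tx": -0.15, "ty": -0.045, "tz": -0.11, "rx": 0, "ry": 0, "rz": 5.5, "gripper": -1}, {"tx": -0.19, "ty": -0.06, "tz": -0.115, "rx": 0, "ry": 0, "rz": 6.8, "gripper": -1}, {"tx": -0.225, "ty": -0.08, "tz": -0.115, "rx": 0, "ry": 0, "rz": 8, "gripper": -1}, {"tx": -0.26, "ty": -0.1, "tz": -0.115, "rx": 0, "ry": 0, "rz": 9, "gripper": -1}], squeeze=12)

```text
time: 1.97
tool_pos: [0.4611, 0.397, 0.3401]
ee_rot: [1.781, 2.588, 0.002]
ft_force: [0.6, -0.0, -0.2]
grip_width: 0.999
grip_force: 0.0
```

```bash
python3 - <<'E'
from h import *
print(manip.observe()['time'],manip.observe()['tool_pos'])
go([.55,.28,.34],np.radians(10))
go([.52,.1,.28],np.radians(4.8))
go([.49,-.15,.22],np.radians(4.8))
E
```

```text
1.9667 [0.46110476 0.39702268 0.34013068]
t [-1.411e-01  4.120e-02  1.000e-04] r5deg [ 0.02 -0.01  2.19]
t [-0.2985 -0.0512  0.06  ] r5deg [ 0.02 -0.01  3.23]
t [-0.5213 -0.1687  0.1197] r5deg [ 0.02 -0.01  3.23]
```

Request:
servo_tool(motion=[{"tx": -0.03, "ty": 0.01, "tz": 0, "rx": 0, "ry": 0, "rz": 0.7, "gripper": -1}, {"tx": -0.07, "ty": 0.02, "tz": 0, "rx": 0, "ry": 0, "rz": 1.4, "gripper": -1}, {"tx": -0.11, "ty": 0.03, "tz": 0, "rx": 0, "ry": 0, "rz": 2, "gripper": -1}, {"tx": -0.15, "ty": 0.03, "tz": 0, "rx": 0, "ry": 0, "rz": 2.5, "gripper": -1}, {"tx": -0.19, "ty": 0.01, "tz": 0.01, "rx": 0, "ry": 0, "rz": 3, "gripper": -1}, {"tx": -0.225, "ty": -0.01, "tz": 0.02, "rx": 0, "ry": 0, "rz": 3.2, "gripper": -1}, {"tx": -0.26, "ty": -0.03, "tz": 0.035, "rx": 0, "ry": 0, "rz": 3.2, "gripper": -1}, {"tx": -0.295, "ty": -0.05, "tz": 0.05, "rx": 0, "ry": 0, "rz": 3.2, "gripper": -1}])

```text
time: 2.63
tool_pos: [0.5205, 0.1098, 0.2917]
ee_rot: [2.117, 2.32, 0.002]
ft_force: [0.3, -1.2, 0.0]
grip_width: 0.999
grip_force: 0.0
```

```bash
python3 - <<'E'
from h import *
go([.49,-.15,.22],np.radians(4.8))
E
```

```text
t [-0.256  -0.0541  0.0716] r5deg [ 0.01 -0.    0.09]
```

Request:
servo_tool(motion=[{"tx": -0.035, "ty": -0.005, "tz": 0.01, "rx": 0, "ry": 0, "rz": 0, "gripper": -1}, {"tx": -0.07, "ty": -0.012, "tz": 0.02, "rx": 0, "ry": 0, "rz": 0, "gripper": -1}, {"tx": -0.105, "ty": -0.02, "tz": 0.03, "rx": 0, "ry": 0, "rz": 0, "gripper": -1}, {"tx": -0.14, "ty": -0.03, "tz": 0.04, "rx": 0, "ry": 0, "rz": 0, "gripper": -1}, {"tx": -0.175, "ty": -0.038, "tz": 0.05, "rx": 0, "ry": 0, "rz": 0, "gripper": -1}, {"tx": -0.21, "ty": -0.045, "tz": 0.06, "rx": 0, "ry": 0, "rz": 0, "gripper": -1}, {"tx": -0.25, "ty": -0.053, "tz": 0.07, "rx": 0, "ry": 0, "rz": 0, "gripper": -1}, {"tx": -0.25, "ty": -0.053, "tz": 0.07, "rx": 0, "ry": 0, "rz": 0, "gripper": -1}])

```text
time: 3.3
tool_pos: [0.488, -0.1514, 0.221]
ee_rot: [2.13, 2.306, -0.008]
ft_force: [-0.8, -0.7, 0.9]
grip_width: 0.999
grip_force: 0.0
```

```bash
python3 - <<'E'
from h import *
f=grab('wrist','w0');W=cloud(f)
for n in ['red','blue','white','yellow']:
    for r in manip.regions_of('wrist','bottle_'+n)[:2]:
        p=W[r['mask']]; p=p[(p[:,2]>.06)]
        if len(p)>5: print(n,round(r['score'],2),r['bbox'],len(p),np.round((np.nanpercentile(p,2,axis=0)+np.nanpercentile(p,98,axis=0))/2,4))
T=f['world_from_camera'];print(np.round(T,3),manip.observe()['tool_pos'])
E
```

```text
red 0.9 [271.0, 242.3, 301.2, 277.7] 329 [ 0.4971 -0.2301  0.064 ]
blue 0.61 [268.8, 75.9, 299.5, 113.4] 448 [ 0.4812 -0.0533  0.0648]
white 0.76 [270.4, 192.3, 300.2, 232.0] 374 [ 0.4885 -0.1751  0.0646]
yellow 0.86 [156.8, 103.7, 201.2, 135.9] 366 [ 0.3716 -0.084   0.0613]
yellow 0.77 [270.4, 133.7, 304.0, 173.8] 433 [ 0.4868 -0.1086  0.0659]
[[ 0.997  0.076  0.021  0.481]
 [ 0.079 -0.958 -0.274 -0.072]
 [-0.     0.275 -0.961  0.38 ]
 [ 0.     0.     0.     1.   ]] [ 0.49135727 -0.14032229  0.22197712]
```

View pics/w0.png

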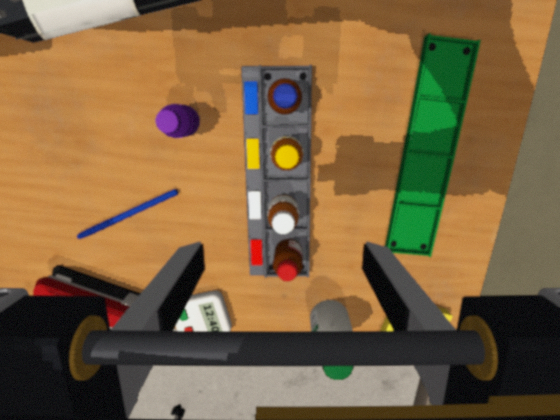

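The wrist view shows blue (285,95), yellow (287,155), white (284,215) and red (288,262) with tags alongside. The purple look-alike is at (177,120) and the empty green rack at the right. The positions agree with the top camera within 2 mm, so I go for red.

```bash
python3 - <<'E'
from h import *
f=grab('wrist');W=cloud(f)
hsv=cv2.cvtColor(f['frame'],cv2.COLOR_RGB2HSV)
m=(hsv[...,0]>50)&(hsv[...,0]<75)&(hsv[...,1]>150)&(W[...,0]>.58)&(W[...,0]<.72)&(W[...,1]>-.26)&(W[...,1]<.06)
m=cv2.morphologyEx(m.astype(np.uint8),cv2.MORPH_OPEN,np.ones((3,3)))>0
print(cv2.minAreaRect((W[m][:,:2]*1000).astype(np.float32)))
print(manip.observe()['tool_pos'])
go([.497,-.230,.12],np.radians(4.8))
go([.497,-.230,.04],np.radians(4.8))
E
```

```text
((648.211669921875, -98.9948959350586), (241.44029235839844, 56.22465515136719), 89.32255554199219)
[ 0.4914285  -0.14016812  0.22202762]
t [-0.09  -0.003  0.102] r5deg [ 0.01 -0.01  0.12]
t [-0.0901 -0.0031  0.182 ] r5deg [ 0.01 -0.01  0.12]
```

Request:
servo_tool(motion=[{"tx": -0.03, "ty": -0.001, "tz": 0.02, "rx": 0, "ry": 0, "rz": 0.1, "gripper": -1}, {"tx": -0.06, "ty": -0.002, "tz": 0.045, "rx": 0, "ry": 0, "rz": 0.1, "gripper": -1}, {"tx": -0.09, "ty": -0.003, "tz": 0.07, "rx": 0, "ry": 0, "rz": 0.1, "gripper": -1}, {"tx": -0.09, "ty": -0.003, "tz": 0.1, "rx": 0, "ry": 0, "rz": 0.1, "gripper": -1}, {"tx": -0.09, "ty": -0.003, "tz": 0.1, "rx": 0, "ry": 0, "rz": 0.1, "gripper": -1}, {"tx": -0.09, "ty": -0.003, "tz": 0.1, "rx": 0, "ry": 0, "rz": 0.1, "gripper": -1}, {"tx": -0.09, "ty": -0.003, "tz": 0.1, "rx": 0, "ry": 0, "rz": 0.1, "gripper": -1}])

```text
time: 4.18
tool_pos: [0.4972, -0.2303, 0.1229]
ee_rot: [2.124, 2.314, 0.002]
ft_force: [0.3, -0.5, 0.5]
grip_width: 1.001
grip_force: 0.0
```

```bash
python3 - <<'E'
from h import *
f=grab('wrist','w1');W=cloud(f)
for r in manip.regions_of('wrist','bottle_red')[:2]:
        p=W[r['mask']]; p=p[(p[:,2]>.06)]
        if len(p)>5: print(round(r['score'],2),r['bbox'],len(p),np.round((np.nanpercentile(p,2,axis=0)+np.nanpercentile(p,98,axis=0))/2,4))
print(manip.observe()['tool_pos'])
go([.497,-.230,.04],np.radians(4.8))
E
```

```text
0.67 [260.2, 190.9, 304.9, 246.3] 731 [ 0.4973 -0.23    0.0641]
0.52 [258.9, 128.1, 300.7, 175.2] 885 [ 0.4888 -0.1758  0.0659]
[ 0.49756957 -0.23077172  0.12360196]
t [ 0.0009 -0.0007  0.0836] r5deg [0.03 0.01 0.02]
```

View pics/w1.png

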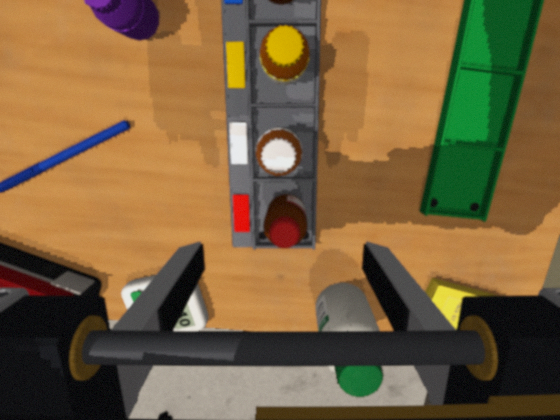

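The fingers straddle the red bottle, cap (285,232), centred to about 1 mm. Descending to grip.

Request:
servo_tool(motion=[{"tx": 0, "ty": 0, "tz": 0.025, "rx": 0, "ry": 0, "rz": 0, "gripper": -1}, {"tx": 0, "ty": 0, "tz": 0.05, "rx": 0, "ry": 0, "rz": 0, "gripper": -1}, {"tx": 0, "ty": 0, "tz": 0.07, "rx": 0, "ry": 0, "rz": 0, "gripper": -1}, {"tx": 0, "ty": 0, "tz": 0.083, "rx": 0, "ry": 0, "rz": 0, "gripper": -1}, {"tx": 0, "ty": 0, "tz": 0.083, "rx": 0, "ry": 0, "rz": 0, "gripper": -1}, {"tx": 0, "ty": 0, "tz": 0.083, "rx": 0, "ry": 0, "rz": 0, "gripper": 0}, {"tx": 0, "ty": 0, "tz": 0.083, "rx": 0, "ry": 0, "rz": 0, "gripper": 0.2}, {"tx": 0, "ty": 0, "tz": 0.083, "rx": 0, "ry": 0, "rz": 0, "gripper": 0.2}], squeeze=12)

```text
time: 4.95
tool_pos: [0.4972, -0.2322, 0.0404]
ee_rot: [2.125, 2.31, 0.002]
ft_force: [-0.1, -0.6, 0.1]
grip_width: 0.825
grip_force: 0.0
```

Request:
servo_tool(motion=[{"tx": 0, "ty": 0, "tz": 0, "rx": 0, "ry": 0, "rz": 0, "gripper": 0.4}, {"tx": 0, "ty": 0, "tz": 0, "rx": 0, "ry": 0, "rz": 0, "gripper": 0.6}, {"tx": 0, "ty": 0, "tz": 0, "rx": 0, "ry": 0, "rz": 0, "gripper": 0.6}, {"tx": 0, "ty": 0, "tz": 0, "rx": 0, "ry": 0, "rz": 0, "gripper": 0.6}])

```text
time: 5.28
tool_pos: [0.4961, -0.232, 0.039]
ee_rot: [2.128, 2.311, 0.0]
ft_force: [0.0, -0.3, -0.5]
grip_width: 0.545
grip_force: 0.0
```

Request:
servo_tool(motion=[{"tx": 0, "ty": 0, "tz": 0, "rx": 0, "ry": 0, "rz": 0, "gripper": 0.8}, {"tx": 0, "ty": 0, "tz": 0, "rx": 0, "ry": 0, "rz": 0, "gripper": 0.8}, {"tx": 0, "ty": 0, "tz": 0, "rx": 0, "ry": 0, "rz": 0, "gripper": 0.8}, {"tx": 0, "ty": 0, "tz": 0, "rx": 0, "ry": 0, "rz": 0, "gripper": 0.8}, {"tx": 0, "ty": 0, "tz": 0, "rx": 0, "ry": 0, "rz": 0, "gripper": 0.8}, {"tx": 0, "ty": 0, "tz": 0, "rx": 0, "ry": 0, "rz": 0, "gripper": 0.8}])

```text
time: 5.78
tool_pos: [0.4962, -0.232, 0.0389]
ee_rot: [2.128, 2.311, 0.0]
ft_force: [1.3, -0.9, 1.7]
grip_width: 0.355
grip_force: 11.9
```

```bash
python3 - <<'E'
from h import *
s=manip.observe();print(s['tool_pos'],s['grip_width'],s['grip_force'])
go([.6494,-.0087,.11],np.radians(-.75))
E
```

```text
[ 0.49623391 -0.23203929  0.03885067] 0.35498112824184863 11.928449836559594
t [ 0.2099  0.1711 -0.0711] r5deg [0.  0.  1.1]
```

Request:
servo_tool(motion=[{"tx": 0, "ty": 0, "tz": -0.02, "rx": 0, "ry": 0, "rz": 0, "gripper": 0.8}, {"tx": 0, "ty": 0, "tz": -0.05, "rx": 0, "ry": 0, "rz": 0, "gripper": 0.8}, {"tx": 0, "ty": 0.01, "tz": -0.075, "rx": 0, "ry": 0, "rz": 0, "gripper": 0.8}, {"tx": 0.02, "ty": 0.035, "tz": -0.085, "rx": 0, "ry": 0, "rz": 0.2, "gripper": 0.8}, {"tx": 0.045, "ty": 0.06, "tz": -0.085, "rx": 0, "ry": 0, "rz": 0.4, "gripper": 0.8}, {"tx": 0.07, "ty": 0.085, "tz": -0.085, "rx": 0, "ry": 0, "rz": 0.6, "gripper": 0.8}, {"tx": 0.1, "ty": 0.108, "tz": -0.085, "rx": 0, "ry": 0, "rz": 0.8, "gripper": 0.8}, {"tx": 0.125, "ty": 0.13, "tz": -0.085, "rx": 0, "ry": 0, "rz": 1, "gripper": 0.8}])

```text
time: 6.45
tool_pos: [0.6158, -0.0941, 0.1235]
ee_rot: [-2.226, -2.215, -0.0]
ft_force: [0.7, 1.2, -0.4]
grip_width: 0.359
grip_force: 11.9
```

Request:
servo_tool(motion=[{"tx": 0.025, "ty": 0.02, "tz": 0, "rx": 0, "ry": 0, "rz": 0.1, "gripper": 0.8}, {"tx": 0.05, "ty": 0.032, "tz": 0, "rx": 0, "ry": 0, "rz": 0.1, "gripper": 0.8}, {"tx": 0.072, "ty": 0.032, "tz": 0.005, "rx": 0, "ry": 0, "rz": 0.1, "gripper": 0.8}, {"tx": 0.08, "ty": 0.032, "tz": 0.01, "rx": 0, "ry": 0, "rz": 0.1, "gripper": 0.8}, {"tx": 0.08, "ty": 0.032, "tz": 0.01, "rx": 0, "ry": 0, "rz": 0.1, "gripper": 0.8}, {"tx": 0.08, "ty": 0.032, "tz": 0.01, "rx": 0, "ry": 0, "rz": 0.1, "gripper": 0.8}, {"tx": 0.08, "ty": 0.032, "tz": 0.01, "rx": 0, "ry": 0, "rz": 0.1, "gripper": 0.8}])

```text
time: 7.03
tool_pos: [0.647, -0.0197, 0.1139]
ee_rot: [2.239, 2.203, -0.003]
ft_force: [1.0, -0.3, 0.4]
grip_width: 0.358
grip_force: 11.9
```

```bash
python3 - <<'E'
from h import *
s=manip.observe();print(s['time'],s['tool_pos'],s['grip_width'],s['grip_force'])
go([.6494,-.0107,.0389],np.radians(-.75))
grab('wrist','w2')
E
```

```text
7.0333 [ 0.6469834  -0.01971277  0.11392199] 0.3579561507193825 11.907133469358087
t [0.0092 0.0023 0.075 ] r5deg [-0.01  0.02 -0.04]
```

View pics/w2.png

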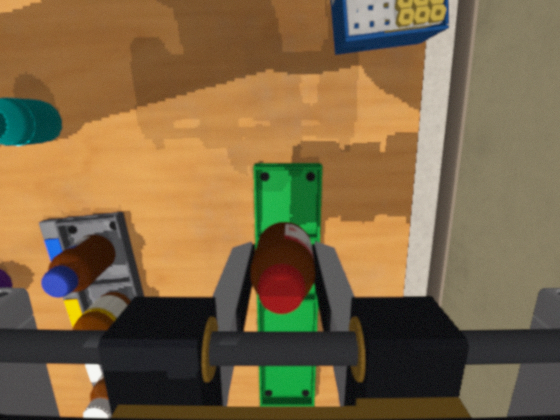

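The red bottle is held upright at (283,270), over the left end of the green rack and lined up across it. Lowering it now.

Request:
servo_tool(motion=[{"tx": 0.009, "ty": 0.002, "tz": 0.02, "rx": 0, "ry": 0, "rz": 0, "gripper": 0.8}, {"tx": 0.009, "ty": 0.002, "tz": 0.04, "rx": 0, "ry": 0, "rz": 0, "gripper": 0.8}, {"tx": 0.009, "ty": 0.002, "tz": 0.055, "rx": 0, "ry": 0, "rz": 0, "gripper": 0.8}, {"tx": 0.009, "ty": 0.002, "tz": 0.065, "rx": 0, "ry": 0, "rz": 0, "gripper": 0.8}, {"tx": 0.009, "ty": 0.002, "tz": 0.071, "rx": 0, "ry": 0, "rz": 0, "gripper": 0.8}, {"tx": 0.009, "ty": 0.002, "tz": 0.073, "rx": 0, "ry": 0, "rz": 0, "gripper": 0.8}, {"tx": 0.009, "ty": 0.002, "tz": 0.074, "rx": 0, "ry": 0, "rz": 0, "gripper": 0.8}, {"tx": 0.009, "ty": 0.002, "tz": 0.074, "rx": 0, "ry": 0, "rz": 0, "gripper": 0.8}])

```text
time: 7.75
tool_pos: [0.6502, -0.0084, 0.0404]
ee_rot: [2.236, 2.205, 0.001]
ft_force: [0.5, 0.1, 0.4]
grip_width: 0.357
grip_force: 11.9
```

```bash
python3 - <<'E'
from h import *
s=manip.observe();print(s['time'],s['tool_pos'],s['ft_force'],s['grip_force'])
go([.6494,-.0107,.0389],np.radians(-.75))
E
```

```text
7.75 [ 0.65018889 -0.00837485  0.04040946] [0.51342522 0.09364769 0.43787074] 11.907214717939496
t [-0.0023 -0.0008  0.0015] r5deg [ 0.01  0.   -0.01]
```

Request:
servo_tool(motion=[{"tx": -0.002, "ty": 0, "tz": 0.0015, "rx": 0, "ry": 0, "rz": 0, "gripper": 0.8}, {"tx": -0.002, "ty": 0, "tz": 0.0015, "rx": 0, "ry": 0, "rz": 0, "gripper": 0.8}, {"tx": -0.002, "ty": 0, "tz": 0.0015, "rx": 0, "ry": 0, "rz": 0, "gripper": 0.25}, {"tx": -0.002, "ty": 0, "tz": 0.0015, "rx": 0, "ry": 0, "rz": 0, "gripper": 0.1}, {"tx": -0.002, "ty": 0, "tz": 0.0015, "rx": 0, "ry": 0, "rz": 0, "gripper": -0.3}, {"tx": -0.002, "ty": 0, "tz": 0.0015, "rx": 0, "ry": 0, "rz": 0, "gripper": -0.5}, {"tx": -0.002, "ty": 0, "tz": 0.0015, "rx": 0, "ry": 0, "rz": 0, "gripper": -0.5}, {"tx": -0.002, "ty": 0, "tz": 0.0015, "rx": 0, "ry": 0, "rz": 0, "gripper": -0.5}])

```text
time: 8.42
tool_pos: [0.6497, -0.0098, 0.0383]
ee_rot: [-2.236, -2.207, -0.0]
ft_force: [-0.8, -0.3, -0.5]
grip_width: 0.691
grip_force: 0.0
```

Request:
servo_tool(motion=[{"tx": 0, "ty": 0, "tz": -0.02, "rx": 0, "ry": 0, "rz": 0, "gripper": -0.6}, {"tx": 0, "ty": 0, "tz": -0.05, "rx": 0, "ry": 0, "rz": 0, "gripper": -0.8}, {"tx": 0, "ty": 0, "tz": -0.085, "rx": 0, "ry": 0, "rz": 0, "gripper": -1}, {"tx": 0, "ty": 0, "tz": -0.085, "rx": 0, "ry": 0, "rz": 0, "gripper": -1}, {"tx": 0, "ty": 0, "tz": -0.085, "rx": 0, "ry": 0, "rz": 0, "gripper": -1}])

```text
time: 8.83
tool_pos: [0.6513, -0.01, 0.1255]
ee_rot: [2.234, 2.204, 0.005]
ft_force: [-0.0, -0.3, -0.4]
grip_width: 0.994
grip_force: 0.0
```

```bash
cat >> h.py <<'E'
def cap(c,n):
    f=grab(c);W=cloud(f)
    for r in manip.regions_of(c,n):
        p=W[r['mask']]; p=p[(p[:,2]>.06)]
        if len(p)>5: print(n,round(r['score'],2),len(p),np.round((np.nanpercentile(p,2,axis=0)+np.nanpercentile(p,98,axis=0))/2,4))
E
python3 - <<'E'
from h import *
s=manip.observe();print(s['time'],s['tool_pos'],s['grip_width'])
cap('wrist','bottle_red');cap('top','bottle_white')
go([.4887,-.1757,.12],np.radians(4.8))
E
```

```text
8.8333 [ 0.65125254 -0.01002036  0.12548566] 0.9940163812761759
bottle_red 0.82 714 [ 0.6483 -0.0087  0.0642]
bottle_white 0.59 86 [ 0.4879 -0.175   0.0663]
t [-0.1683 -0.1576  0.0022] r5deg [-0.03 -0.   -1.11]
```

Red sits at (0.648, -0.009), the centre of its compartment. White is next.

Request:
servo_tool(motion=[{"tx": -0.025, "ty": -0.025, "tz": 0, "rx": 0, "ry": 0, "rz": -0.2, "gripper": -1}, {"tx": -0.053, "ty": -0.05, "tz": 0, "rx": 0, "ry": 0, "rz": -0.4, "gripper": -1}, {"tx": -0.08, "ty": -0.075, "tz": 0, "rx": 0, "ry": 0, "rz": -0.6, "gripper": -1}, {"tx": -0.107, "ty": -0.1, "tz": 0, "rx": 0, "ry": 0, "rz": -0.8, "gripper": -1}, {"tx": -0.134, "ty": -0.125, "tz": 0, "rx": 0, "ry": 0, "rz": -1, "gripper": -1}, {"tx": -0.16, "ty": -0.15, "tz": 0, "rx": 0, "ry": 0, "rz": -1.1, "gripper": -1}, {"tx": -0.168, "ty": -0.158, "tz": 0, "rx": 0, "ry": 0, "rz": -1.1, "gripper": -1}, {"tx": -0.168, "ty": -0.158, "tz": 0, "rx": 0, "ry": 0, "rz": -1.1, "gripper": -1}])

```text
time: 9.7
tool_pos: [0.4861, -0.1786, 0.1227]
ee_rot: [-2.134, -2.303, 0.004]
ft_force: [0.2, 0.9, 1.0]
grip_width: 0.997
grip_force: 0.0
```

Request:
servo_tool(motion=[{"tx": 0, "ty": 0, "tz": 0, "rx": 0, "ry": 0, "rz": 0, "gripper": -1}, {"tx": 0, "ty": 0, "tz": 0, "rx": 0, "ry": 0, "rz": 0, "gripper": -1}])

```text
time: 9.87
tool_pos: [0.4908, -0.1741, 0.1228]
ee_rot: [-2.125, -2.313, -0.001]
ft_force: [0.5, -0.7, -0.7]
grip_width: 0.997
grip_force: 0.0
```

```bash
python3 - <<'E'
from h import *
s=manip.observe();print(s['time'],s['tool_pos'],s['grip_width'])
cap('wrist','bottle_white')
go([.4887,-.1757,.039],np.radians(4.8))
E
```

```text
9.8667 [ 0.49078312 -0.17408135  0.1227721 ] 0.9971486299294834
bottle_white 0.84 790 [ 0.4886 -0.1754  0.0646]
t [-0.0016 -0.0024  0.0839] r5deg [ 0.   -0.01  0.02]
```

Request:
servo_tool(motion=[{"tx": -0.001, "ty": -0.002, "tz": 0.03, "rx": 0, "ry": 0, "rz": 0, "gripper": -1}, {"tx": -0.001, "ty": -0.002, "tz": 0.06, "rx": 0, "ry": 0, "rz": 0, "gripper": -1}, {"tx": -0.001, "ty": -0.002, "tz": 0.075, "rx": 0, "ry": 0, "rz": 0, "gripper": -1}, {"tx": -0.001, "ty": -0.002, "tz": 0.083, "rx": 0, "ry": 0, "rz": 0, "gripper": -0.5}, {"tx": -0.001, "ty": -0.002, "tz": 0.083, "rx": 0, "ry": 0, "rz": 0, "gripper": 0}, {"tx": -0.001, "ty": -0.002, "tz": 0.083, "rx": 0, "ry": 0, "rz": 0, "gripper": 0.3}, {"tx": -0.001, "ty": -0.002, "tz": 0.083, "rx": 0, "ry": 0, "rz": 0, "gripper": 0.8}, {"tx": -0.001, "ty": -0.002, "tz": 0.083, "rx": 0, "ry": 0, "rz": 0, "gripper": 0.8}])

```text
time: 10.63
tool_pos: [0.4885, -0.177, 0.0413]
ee_rot: [2.126, 2.31, 0.001]
ft_force: [-0.4, 0.3, 0.5]
grip_width: 0.683
grip_force: 0.0
```

Request:
servo_tool(motion=[{"tx": 0, "ty": 0, "tz": 0, "rx": 0, "ry": 0, "rz": 0, "gripper": 0.8}, {"tx": 0, "ty": 0, "tz": 0, "rx": 0, "ry": 0, "rz": 0, "gripper": 0.8}, {"tx": 0, "ty": 0, "tz": 0, "rx": 0, "ry": 0, "rz": 0, "gripper": 0.8}, {"tx": 0, "ty": 0, "tz": 0, "rx": 0, "ry": 0, "rz": 0, "gripper": 0.8}, {"tx": 0, "ty": 0, "tz": 0, "rx": 0, "ry": 0, "rz": 0, "gripper": 0.8}, {"tx": 0, "ty": 0, "tz": 0, "rx": 0, "ry": 0, "rz": 0, "gripper": 0.8}, {"tx": 0, "ty": 0, "tz": 0, "rx": 0, "ry": 0, "rz": 0, "gripper": 0.8}])

```text
time: 11.22
tool_pos: [0.4879, -0.177, 0.0405]
ee_rot: [2.127, 2.311, 0.001]
ft_force: [0.6, -0.3, 3.3]
grip_width: 0.35
grip_force: 12.0
```

```bash
python3 - <<'E'
from h import *
s=manip.observe();print(s['time'],s['tool_pos'],s['grip_width'])
go([.6486,-.0687,.115],np.radians(-.75))
E
```

```text
11.2167 [ 0.48788769 -0.17695379  0.04051948] 0.35041057955040933
t [ 0.0946  0.1691 -0.0744] r5deg [0.01 0.   1.1 ]
```

Request:
servo_tool(motion=[{"tx": 0, "ty": 0, "tz": -0.02, "rx": 0, "ry": 0, "rz": 0, "gripper": 0.8}, {"tx": 0, "ty": 0, "tz": -0.05, "rx": 0, "ry": 0, "rz": 0, "gripper": 0.8}, {"tx": 0, "ty": 0.01, "tz": -0.075, "rx": 0, "ry": 0, "rz": 0, "gripper": 0.8}, {"tx": 0.015, "ty": 0.035, "tz": -0.08, "rx": 0, "ry": 0, "rz": 0.2, "gripper": 0.8}, {"tx": 0.03, "ty": 0.065, "tz": -0.08, "rx": 0, "ry": 0, "rz": 0.4, "gripper": 0.8}, {"tx": 0.045, "ty": 0.095, "tz": -0.08, "rx": 0, "ry": 0, "rz": 0.6, "gripper": 0.8}, {"tx": 0.065, "ty": 0.125, "tz": -0.08, "rx": 0, "ry": 0, "rz": 0.8, "gripper": 0.8}, {"tx": 0.08, "ty": 0.15, "tz": -0.08, "rx": 0, "ry": 0, "rz": 1.1, "gripper": 0.8}])

```text
time: 11.88
tool_pos: [0.632, -0.0823, 0.12]
ee_rot: [-2.235, -2.207, -0.001]
ft_force: [0.5, 1.2, -0.5]
grip_width: 0.359
grip_force: 12.0
```

Request:
servo_tool(motion=[{"tx": 0.01, "ty": 0.015, "tz": 0, "rx": 0, "ry": 0, "rz": 0, "gripper": 0.8}, {"tx": 0.012, "ty": 0.02, "tz": 0, "rx": 0, "ry": 0, "rz": 0, "gripper": 0.8}, {"tx": 0.012, "ty": 0.02, "tz": 0, "rx": 0, "ry": 0, "rz": 0, "gripper": 0.8}, {"tx": 0.012, "ty": 0.02, "tz": 0, "rx": 0, "ry": 0, "rz": 0, "gripper": 0.8}, {"tx": 0.012, "ty": 0.02, "tz": 0, "rx": 0, "ry": 0, "rz": 0, "gripper": 0.8}])

```text
time: 12.3
tool_pos: [0.6489, -0.0751, 0.1202]
ee_rot: [-2.239, -2.203, 0.003]
ft_force: [-0.0, -0.2, -0.1]
grip_width: 0.354
grip_force: 12.0
```

```bash
python3 - <<'E'
from h import *
s=manip.observe();print(s['time'],s['tool_pos'],s['grip_width'])
go([.6486,-.0702,.0405],np.radians(-.75))
E
```

```text
12.3 [ 0.64886065 -0.0750666   0.1201712 ] 0.35410970024431093
t [ 0.0049 -0.0002  0.0797] r5deg [-0.02  0.01 -0.03]
```

Request:
servo_tool(motion=[{"tx": 0.005, "ty": 0, "tz": 0.025, "rx": 0, "ry": 0, "rz": 0, "gripper": 0.8}, {"tx": 0.005, "ty": 0, "tz": 0.045, "rx": 0, "ry": 0, "rz": 0, "gripper": 0.8}, {"tx": 0.005, "ty": 0, "tz": 0.06, "rx": 0, "ry": 0, "rz": 0, "gripper": 0.8}, {"tx": 0.005, "ty": 0, "tz": 0.07, "rx": 0, "ry": 0, "rz": 0, "gripper": 0.8}, {"tx": 0.005, "ty": 0, "tz": 0.076, "rx": 0, "ry": 0, "rz": 0, "gripper": 0.8}, {"tx": 0.005, "ty": 0, "tz": 0.078, "rx": 0, "ry": 0, "rz": 0, "gripper": 0.8}, {"tx": 0.005, "ty": 0, "tz": 0.079, "rx": 0, "ry": 0, "rz": 0, "gripper": 0.8}, {"tx": 0.005, "ty": 0, "tz": 0.079, "rx": 0, "ry": 0, "rz": 0, "gripper": 0.8}])

```text
time: 12.97
tool_pos: [0.651, -0.0685, 0.042]
ee_rot: [2.236, 2.205, 0.001]
ft_force: [-0.2, -0.5, -0.5]
grip_width: 0.353
grip_force: 12.0
```

```bash
python3 - <<'E'
from h import *
go([.6486,-.0702,.0405],np.radians(-.75))
E
```

```text
t [-0.0017 -0.0024  0.0015] r5deg [ 0.01  0.   -0.01]
```

Request:
servo_tool(motion=[{"tx": -0.0015, "ty": -0.002, "tz": 0.0015, "rx": 0, "ry": 0, "rz": 0, "gripper": 0.8}, {"tx": -0.0015, "ty": -0.002, "tz": 0.0015, "rx": 0, "ry": 0, "rz": 0, "gripper": 0.8}, {"tx": -0.0015, "ty": -0.002, "tz": 0.0015, "rx": 0, "ry": 0, "rz": 0, "gripper": 0.25}, {"tx": -0.0015, "ty": -0.002, "tz": 0.0015, "rx": 0, "ry": 0, "rz": 0, "gripper": 0.1}, {"tx": -0.0015, "ty": -0.002, "tz": 0.0015, "rx": 0, "ry": 0, "rz": 0, "gripper": -0.3}, {"tx": -0.0015, "ty": -0.002, "tz": 0.0015, "rx": 0, "ry": 0, "rz": 0, "gripper": -0.5}, {"tx": -0.0015, "ty": -0.002, "tz": 0.0015, "rx": 0, "ry": 0, "rz": 0, "gripper": -0.5}, {"tx": -0.0015, "ty": -0.002, "tz": 0.0015, "rx": 0, "ry": 0, "rz": 0, "gripper": -0.5}])

```text
time: 13.63
tool_pos: [0.6486, -0.0695, 0.0398]
ee_rot: [-2.236, -2.207, 0.0]
ft_force: [0.1, -0.2, -0.2]
grip_width: 0.691
grip_force: 0.0
```

Request:
servo_tool(motion=[{"tx": 0, "ty": 0, "tz": -0.02, "rx": 0, "ry": 0, "rz": 0, "gripper": -0.6}, {"tx": 0, "ty": 0, "tz": -0.05, "rx": 0, "ry": 0, "rz": 0, "gripper": -0.8}, {"tx": 0, "ty": 0, "tz": -0.085, "rx": 0, "ry": 0, "rz": 0, "gripper": -1}, {"tx": 0, "ty": 0, "tz": -0.085, "rx": 0, "ry": 0, "rz": 0, "gripper": -1}, {"tx": 0, "ty": 0, "tz": -0.085, "rx": 0, "ry": 0, "rz": 0, "gripper": -1}])

```text
time: 14.05
tool_pos: [0.6502, -0.0698, 0.127]
ee_rot: [2.234, 2.204, 0.005]
ft_force: [0.6, -0.6, -1.3]
grip_width: 0.992
grip_force: 0.0
```

```bash
python3 - <<'E'
from h import *
s=manip.observe();print(s['time'],s['tool_pos'],s['grip_width'])
cap('wrist','bottle_white');cap('top','bottle_yellow')
go([.4870,-.1085,.12],np.radians(4.8))
E
```

```text
14.05 [ 0.65018133 -0.06981546  0.12700388] 0.9922169543602732
bottle_white 0.57 761 [ 0.6483 -0.0683  0.0644]
bottle_yellow 0.73 61 [ 0.3701 -0.0835  0.0629]
bottle_yellow 0.64 84 [ 0.4855 -0.1071  0.0664]
bottle_yellow 0.43 19 [0.4397 0.0157 0.3583]
t [-0.0415 -0.1599  0.0037] r5deg [-0.03 -0.01 -1.11]
```

White is placed at (0.648, -0.068). Yellow is next.

Request:
servo_tool(motion=[{"tx": -0.007, "ty": -0.028, "tz": 0, "rx": 0, "ry": 0, "rz": -0.3, "gripper": -1}, {"tx": -0.015, "ty": -0.058, "tz": 0, "rx": 0, "ry": 0, "rz": -0.6, "gripper": -1}, {"tx": -0.023, "ty": -0.09, "tz": 0, "rx": 0, "ry": 0, "rz": -0.9, "gripper": -1}, {"tx": -0.031, "ty": -0.12, "tz": 0, "rx": 0, "ry": 0, "rz": -1.1, "gripper": -1}, {"tx": -0.039, "ty": -0.15, "tz": 0.002, "rx": 0, "ry": 0, "rz": -1.1, "gripper": -1}, {"tx": -0.042, "ty": -0.16, "tz": 0.003, "rx": 0, "ry": 0, "rz": -1.1, "gripper": -1}, {"tx": -0.042, "ty": -0.16, "tz": 0.003, "rx": 0, "ry": 0, "rz": -1.1, "gripper": -1}, {"tx": -0.042, "ty": -0.16, "tz": 0.003, "rx": 0, "ry": 0, "rz": -1.1, "gripper": -1}])

```text
time: 14.92
tool_pos: [0.489, -0.1093, 0.1215]
ee_rot: [2.128, 2.311, 0.001]
ft_force: [0.8, 0.7, -0.1]
grip_width: 1.0
grip_force: 0.0
```

Request:
servo_tool(motion=[{"tx": 0, "ty": 0, "tz": 0, "rx": 0, "ry": 0, "rz": 0, "gripper": -1}, {"tx": 0, "ty": 0, "tz": 0, "rx": 0, "ry": 0, "rz": 0, "gripper": -1}])

```text
time: 15.08
tool_pos: [0.4901, -0.1089, 0.1216]
ee_rot: [2.125, 2.312, 0.001]
ft_force: [-0.5, 0.5, -0.6]
grip_width: 0.997
grip_force: 0.0
```

```bash
python3 - <<'E'
from h import *
s=manip.observe();print(s['time'],s['tool_pos'],s['grip_width'])
cap('wrist','bottle_yellow')
go([.4868,-.1085,.039],np.radians(4.8))
E
```

```text
15.0833 [ 0.49005294 -0.10890143  0.12156751] 0.9973622231221542
bottle_yellow 0.89 809 [ 0.4868 -0.1082  0.0643]
bottle_yellow 0.71 747 [ 0.3712 -0.0843  0.0613]
t [ 0.0007 -0.0026  0.0826] r5deg [0.01 0.   0.  ]
```

Request:
servo_tool(motion=[{"tx": 0.001, "ty": -0.003, "tz": 0.03, "rx": 0, "ry": 0, "rz": 0, "gripper": -1}, {"tx": 0.001, "ty": -0.003, "tz": 0.06, "rx": 0, "ry": 0, "rz": 0, "gripper": -1}, {"tx": 0.001, "ty": -0.003, "tz": 0.075, "rx": 0, "ry": 0, "rz": 0, "gripper": -1}, {"tx": 0.001, "ty": -0.003, "tz": 0.082, "rx": 0, "ry": 0, "rz": 0, "gripper": -0.5}, {"tx": 0.001, "ty": -0.003, "tz": 0.082, "rx": 0, "ry": 0, "rz": 0, "gripper": 0}, {"tx": 0.001, "ty": -0.003, "tz": 0.082, "rx": 0, "ry": 0, "rz": 0, "gripper": 0.3}, {"tx": 0.001, "ty": -0.003, "tz": 0.082, "rx": 0, "ry": 0, "rz": 0, "gripper": 0.8}, {"tx": 0.001, "ty": -0.003, "tz": 0.082, "rx": 0, "ry": 0, "rz": 0, "gripper": 0.8}])

```text
time: 15.85
tool_pos: [0.486, -0.1088, 0.0408]
ee_rot: [2.126, 2.31, 0.002]
ft_force: [0.1, -0.5, -0.1]
grip_width: 0.682
grip_force: 0.0
```

Request:
servo_tool(motion=[{"tx": 0, "ty": 0, "tz": 0, "rx": 0, "ry": 0, "rz": 0, "gripper": 0.8}, {"tx": 0, "ty": 0, "tz": 0, "rx": 0, "ry": 0, "rz": 0, "gripper": 0.8}, {"tx": 0, "ty": 0, "tz": 0, "rx": 0, "ry": 0, "rz": 0, "gripper": 0.8}, {"tx": 0, "ty": 0, "tz": 0, "rx": 0, "ry": 0, "rz": 0, "gripper": 0.8}, {"tx": 0, "ty": 0, "tz": 0, "rx": 0, "ry": 0, "rz": 0, "gripper": 0.8}, {"tx": 0, "ty": 0, "tz": 0, "rx": 0, "ry": 0, "rz": 0, "gripper": 0.8}, {"tx": 0, "ty": 0, "tz": 0, "rx": 0, "ry": 0, "rz": 0, "gripper": 0.8}])

```text
time: 16.43
tool_pos: [0.4854, -0.1087, 0.04]
ee_rot: [2.127, 2.311, 0.001]
ft_force: [0.8, -0.2, 3.7]
grip_width: 0.355
grip_force: 12.0
```

```bash
python3 - <<'E'
from h import *
s=manip.observe();print(s['time'],s['tool_pos'],s['grip_width'],s['grip_force'])
go([.6478,-.1287,.12],np.radians(-.75))
E
```

```text
16.4333 [ 0.48541062 -0.10867597  0.04001974] 0.355284968115335 12.000591243559029
t [-0.0334  0.1602 -0.0799] r5deg [0.01 0.   1.1 ]
```

Request:
servo_tool(motion=[{"tx": 0, "ty": 0, "tz": -0.02, "rx": 0, "ry": 0, "rz": 0, "gripper": 0.8}, {"tx": 0, "ty": 0, "tz": -0.05, "rx": 0, "ry": 0, "rz": 0, "gripper": 0.8}, {"tx": 0, "ty": 0.01, "tz": -0.075, "rx": 0, "ry": 0, "rz": 0, "gripper": 0.8}, {"tx": -0.006, "ty": 0.035, "tz": -0.08, "rx": 0, "ry": 0, "rz": 0.2, "gripper": 0.8}, {"tx": -0.012, "ty": 0.065, "tz": -0.08, "rx": 0, "ry": 0, "rz": 0.4, "gripper": 0.8}, {"tx": -0.019, "ty": 0.095, "tz": -0.08, "rx": 0, "ry": 0, "rz": 0.6, "gripper": 0.8}, {"tx": -0.026, "ty": 0.125, "tz": -0.08, "rx": 0, "ry": 0, "rz": 0.8, "gripper": 0.8}, {"tx": -0.033, "ty": 0.15, "tz": -0.08, "rx": 0, "ry": 0, "rz": 1.1, "gripper": 0.8}])

```text
time: 17.1
tool_pos: [0.6389, -0.1287, 0.1196]
ee_rot: [-2.236, -2.206, -0.0]
ft_force: [-0.0, -0.1, -1.2]
grip_width: 0.353
grip_force: 12.0
```

Request:
servo_tool(motion=[{"tx": 0, "ty": 0.01, "tz": 0, "rx": 0, "ry": 0, "rz": 0, "gripper": 0.8}, {"tx": 0, "ty": 0.01, "tz": 0, "rx": 0, "ry": 0, "rz": 0, "gripper": 0.8}, {"tx": 0, "ty": 0.01, "tz": 0, "rx": 0, "ry": 0, "rz": 0, "gripper": 0.8}, {"tx": 0, "ty": 0.01, "tz": 0, "rx": 0, "ry": 0, "rz": 0, "gripper": 0.8}, {"tx": 0, "ty": 0.01, "tz": 0, "rx": 0, "ry": 0, "rz": 0, "gripper": 0.8}])

```text
time: 17.52
tool_pos: [0.6458, -0.1291, 0.1196]
ee_rot: [-2.236, -2.205, 0.001]
ft_force: [-0.3, 0.2, -0.2]
grip_width: 0.356
grip_force: 12.0
```

```bash
python3 - <<'E'
from h import *
s=manip.observe();print(s['time'],s['tool_pos'],s['grip_width'])
go([.6478,-.129,.040],np.radians(-.75))
E
```

```text
17.5167 [ 0.64575609 -0.12914378  0.11963052] 0.35589635533405056
t [0.0001 0.0022 0.0796] r5deg [-0.02 -0.01 -0.01]
```

Request:
servo_tool(motion=[{"tx": 0, "ty": 0.001, "tz": 0.025, "rx": 0, "ry": 0, "rz": 0, "gripper": 0.8}, {"tx": 0, "ty": 0.001, "tz": 0.045, "rx": 0, "ry": 0, "rz": 0, "gripper": 0.8}, {"tx": 0, "ty": 0.001, "tz": 0.06, "rx": 0, "ry": 0, "rz": 0, "gripper": 0.8}, {"tx": 0, "ty": 0.001, "tz": 0.07, "rx": 0, "ry": 0, "rz": 0, "gripper": 0.8}, {"tx": 0, "ty": 0.001, "tz": 0.076, "rx": 0, "ry": 0, "rz": 0, "gripper": 0.8}, {"tx": 0, "ty": 0.001, "tz": 0.078, "rx": 0, "ry": 0, "rz": 0, "gripper": 0.8}, {"tx": 0, "ty": 0.001, "tz": 0.079, "rx": 0, "ry": 0, "rz": 0, "gripper": 0.8}, {"tx": 0, "ty": 0.001, "tz": 0.079, "rx": 0, "ry": 0, "rz": 0, "gripper": 0.8}])

```text
time: 18.18
tool_pos: [0.6486, -0.1295, 0.0414]
ee_rot: [2.236, 2.206, 0.001]
ft_force: [0.1, 0.6, -0.8]
grip_width: 0.355
grip_force: 12.0
```

```bash
python3 - <<'E'
from h import *
go([.6478,-.129,.040],np.radians(-.75))
E
```

```text
t [ 0.0005 -0.0008  0.0014] r5deg [ 0.01  0.   -0.  ]
```

Request:
servo_tool(motion=[{"tx": 0, "ty": -0.001, "tz": 0.0015, "rx": 0, "ry": 0, "rz": 0, "gripper": 0.8}, {"tx": 0, "ty": -0.001, "tz": 0.0015, "rx": 0, "ry": 0, "rz": 0, "gripper": 0.8}, {"tx": 0, "ty": -0.001, "tz": 0.0015, "rx": 0, "ry": 0, "rz": 0, "gripper": 0.25}, {"tx": 0, "ty": -0.001, "tz": 0.0015, "rx": 0, "ry": 0, "rz": 0, "gripper": 0.1}, {"tx": 0, "ty": -0.001, "tz": 0.0015, "rx": 0, "ry": 0, "rz": 0, "gripper": -0.3}, {"tx": 0, "ty": -0.001, "tz": 0.0015, "rx": 0, "ry": 0, "rz": 0, "gripper": -0.5}, {"tx": 0, "ty": -0.001, "tz": 0.0015, "rx": 0, "ry": 0, "rz": 0, "gripper": -0.5}, {"tx": 0, "ty": -0.001, "tz": 0.0015, "rx": 0, "ry": 0, "rz": 0, "gripper": -0.5}])

```text
time: 18.85
tool_pos: [0.6472, -0.1293, 0.0392]
ee_rot: [-2.236, -2.206, 0.0]
ft_force: [0.9, -0.0, 0.2]
grip_width: 0.69
grip_force: 0.0
```

Request:
servo_tool(motion=[{"tx": 0, "ty": 0, "tz": -0.02, "rx": 0, "ry": 0, "rz": 0, "gripper": -0.6}, {"tx": 0, "ty": 0, "tz": -0.05, "rx": 0, "ry": 0, "rz": 0, "gripper": -0.8}, {"tx": 0, "ty": 0, "tz": -0.085, "rx": 0, "ry": 0, "rz": 0, "gripper": -1}, {"tx": 0, "ty": 0, "tz": -0.085, "rx": 0, "ry": 0, "rz": 0, "gripper": -1}, {"tx": 0, "ty": 0, "tz": -0.085, "rx": 0, "ry": 0, "rz": 0, "gripper": -1}])

```text
time: 19.27
tool_pos: [0.6488, -0.1298, 0.1267]
ee_rot: [2.233, 2.204, 0.004]
ft_force: [0.5, 0.1, 0.2]
grip_width: 0.996
grip_force: 0.0
```

```bash
python3 - <<'E'
from h import *
s=manip.observe();print(s['time'],s['tool_pos'],s['grip_width'])
cap('wrist','bottle_yellow');cap('top','bottle_blue')
go([.4812,-.0533,.12],np.radians(4.8))
E
```

```text
19.2667 [ 0.64880823 -0.12975717  0.12665177] 0.9959076199297199
bottle_yellow 0.95 769 [ 0.647  -0.1289  0.0643]
bottle_blue 0.65 71 [ 0.4719 -0.0571  0.2392]
t [ 0.0733 -0.166   0.0033] r5deg [-0.03 -0.01 -1.11]
```

Yellow is placed at (0.647, -0.129). Blue is next.

Request:
servo_tool(motion=[{"tx": 0.012, "ty": -0.028, "tz": 0, "rx": 0, "ry": 0, "rz": -0.3, "gripper": -1}, {"tx": 0.025, "ty": -0.058, "tz": 0, "rx": 0, "ry": 0, "rz": -0.6, "gripper": -1}, {"tx": 0.039, "ty": -0.09, "tz": 0, "rx": 0, "ry": 0, "rz": -0.9, "gripper": -1}, {"tx": 0.053, "ty": -0.12, "tz": 0, "rx": 0, "ry": 0, "rz": -1.1, "gripper": -1}, {"tx": 0.066, "ty": -0.15, "tz": 0.002, "rx": 0, "ry": 0, "rz": -1.1, "gripper": -1}, {"tx": 0.073, "ty": -0.166, "tz": 0.003, "rx": 0, "ry": 0, "rz": -1.1, "gripper": -1}, {"tx": 0.073, "ty": -0.166, "tz": 0.003, "rx": 0, "ry": 0, "rz": -1.1, "gripper": -1}, {"tx": 0.073, "ty": -0.166, "tz": 0.003, "rx": 0, "ry": 0, "rz": -1.1, "gripper": -1}])

```text
time: 20.13
tool_pos: [0.4817, -0.0537, 0.1208]
ee_rot: [-2.126, -2.311, 0.001]
ft_force: [0.1, 0.0, 0.4]
grip_width: 0.996
grip_force: 0.0
```

Request:
servo_tool(motion=[{"tx": 0, "ty": 0, "tz": 0, "rx": 0, "ry": 0, "rz": 0, "gripper": -1}, {"tx": 0, "ty": 0, "tz": 0, "rx": 0, "ry": 0, "rz": 0, "gripper": -1}])

```text
time: 20.3
tool_pos: [0.4837, -0.0548, 0.1211]
ee_rot: [2.127, 2.31, 0.0]
ft_force: [0.3, 0.3, -0.3]
grip_width: 0.997
grip_force: 0.0
```

```bash
python3 - <<'E'
from h import *
s=manip.observe();print(s['time'],s['tool_pos'],s['grip_width'])
cap('wrist','bottle_blue')
go([.4812,-.0533,.039],np.radians(4.8))
E
```

```text
20.3 [ 0.48367754 -0.05480879  0.12111423] 0.9967111400572736
bottle_blue 0.67 746 [ 0.4806 -0.0526  0.0641]
t [ 0.0016 -0.002   0.0821] r5deg [ 0.01  0.01 -0.02]
```

Request:
servo_tool(motion=[{"tx": 0.002, "ty": -0.003, "tz": 0.03, "rx": 0, "ry": 0, "rz": 0, "gripper": -1}, {"tx": 0.002, "ty": -0.003, "tz": 0.06, "rx": 0, "ry": 0, "rz": 0, "gripper": -1}, {"tx": 0.002, "ty": -0.003, "tz": 0.075, "rx": 0, "ry": 0, "rz": 0, "gripper": -1}, {"tx": 0.002, "ty": -0.003, "tz": 0.082, "rx": 0, "ry": 0, "rz": 0, "gripper": -0.5}, {"tx": 0.002, "ty": -0.003, "tz": 0.082, "rx": 0, "ry": 0, "rz": 0, "gripper": 0}, {"tx": 0.002, "ty": -0.003, "tz": 0.082, "rx": 0, "ry": 0, "rz": 0, "gripper": 0.3}, {"tx": 0.002, "ty": -0.003, "tz": 0.082, "rx": 0, "ry": 0, "rz": 0, "gripper": 0.8}, {"tx": 0.002, "ty": -0.003, "tz": 0.082, "rx": 0, "ry": 0, "rz": 0, "gripper": 0.8}])

```text
time: 21.07
tool_pos: [0.48, -0.0525, 0.0403]
ee_rot: [2.127, 2.31, 0.002]
ft_force: [-1.2, 0.3, -0.3]
grip_width: 0.683
grip_force: 0.0
```

Request:
servo_tool(motion=[{"tx": 0, "ty": 0, "tz": 0, "rx": 0, "ry": 0, "rz": 0, "gripper": 0.8}, {"tx": 0, "ty": 0, "tz": 0, "rx": 0, "ry": 0, "rz": 0, "gripper": 0.8}, {"tx": 0, "ty": 0, "tz": 0, "rx": 0, "ry": 0, "rz": 0, "gripper": 0.8}, {"tx": 0, "ty": 0, "tz": 0, "rx": 0, "ry": 0, "rz": 0, "gripper": 0.8}, {"tx": 0, "ty": 0, "tz": 0, "rx": 0, "ry": 0, "rz": 0, "gripper": 0.8}, {"tx": 0, "ty": 0, "tz": 0, "rx": 0, "ry": 0, "rz": 0, "gripper": 0.8}, {"tx": 0, "ty": 0, "tz": 0, "rx": 0, "ry": 0, "rz": 0, "gripper": 0.8}])

```text
time: 21.65
tool_pos: [0.4793, -0.0523, 0.0394]
ee_rot: [2.128, 2.311, 0.0]
ft_force: [0.5, 0.6, 1.5]
grip_width: 0.35
grip_force: 12.0
```

```bash
python3 - <<'E'
from h import *
s=manip.observe();print(s['time'],s['tool_pos'],s['grip_width'],s['grip_force'])
go([.6470,-.1890,.12],np.radians(-.75))
E
```

```text
21.65 [ 0.47925232 -0.0523018   0.03943741] 0.3504680808846143 12.003104493924184
t [-0.1501  0.1559 -0.0805] r5deg [ 0.  -0.   1.1]
```

Request:
servo_tool(motion=[{"tx": 0, "ty": 0, "tz": -0.02, "rx": 0, "ry": 0, "rz": 0, "gripper": 0.8}, {"tx": 0, "ty": 0, "tz": -0.05, "rx": 0, "ry": 0, "rz": 0, "gripper": 0.8}, {"tx": -0.01, "ty": 0.01, "tz": -0.075, "rx": 0, "ry": 0, "rz": 0, "gripper": 0.8}, {"tx": -0.035, "ty": 0.03, "tz": -0.08, "rx": 0, "ry": 0, "rz": 0.2, "gripper": 0.8}, {"tx": -0.06, "ty": 0.055, "tz": -0.08, "rx": 0, "ry": 0, "rz": 0.4, "gripper": 0.8}, {"tx": -0.085, "ty": 0.08, "tz": -0.08, "rx": 0, "ry": 0, "rz": 0.6, "gripper": 0.8}, {"tx": -0.11, "ty": 0.105, "tz": -0.08, "rx": 0, "ry": 0, "rz": 0.8, "gripper": 0.8}, {"tx": -0.135, "ty": 0.13, "tz": -0.08, "rx": 0, "ry": 0, "rz": 1.1, "gripper": 0.8}])

```text
time: 22.32
tool_pos: [0.6205, -0.177, 0.1192]
ee_rot: [-2.237, -2.205, 0.0]
ft_force: [0.9, -0.2, 0.0]
grip_width: 0.346
grip_force: 12.0
```

Request:
servo_tool(motion=[{"tx": -0.012, "ty": 0.02, "tz": 0, "rx": 0, "ry": 0, "rz": 0, "gripper": 0.8}, {"tx": -0.012, "ty": 0.026, "tz": 0, "rx": 0, "ry": 0, "rz": 0, "gripper": 0.8}, {"tx": -0.012, "ty": 0.026, "tz": 0, "rx": 0, "ry": 0, "rz": 0, "gripper": 0.8}, {"tx": -0.012, "ty": 0.026, "tz": 0, "rx": 0, "ry": 0, "rz": 0, "gripper": 0.8}, {"tx": -0.012, "ty": 0.026, "tz": 0, "rx": 0, "ry": 0, "rz": 0, "gripper": 0.8}, {"tx": -0.012, "ty": 0.026, "tz": 0, "rx": 0, "ry": 0, "rz": 0, "gripper": 0.8}])

```text
time: 22.82
tool_pos: [0.6445, -0.187, 0.1193]
ee_rot: [-2.234, -2.206, 0.0]
ft_force: [-0.1, 1.1, -0.3]
grip_width: 0.349
grip_force: 12.0
```

```bash
python3 - <<'E'
from h import *
s=manip.observe();print(s['time'],s['tool_pos'],s['grip_width'])
go([.6470,-.189,.0395],np.radians(-.75))
E
```

```text
22.8167 [ 0.6444983  -0.18702739  0.11927177] 0.34932629302191415
t [-0.002   0.0026  0.0798] r5deg [-0.01 -0.01  0.01]
```

Request:
servo_tool(motion=[{"tx": -0.002, "ty": 0.001, "tz": 0.025, "rx": 0, "ry": 0, "rz": 0, "gripper": 0.8}, {"tx": -0.002, "ty": 0.001, "tz": 0.045, "rx": 0, "ry": 0, "rz": 0, "gripper": 0.8}, {"tx": -0.002, "ty": 0.001, "tz": 0.06, "rx": 0, "ry": 0, "rz": 0, "gripper": 0.8}, {"tx": -0.002, "ty": 0.001, "tz": 0.07, "rx": 0, "ry": 0, "rz": 0, "gripper": 0.8}, {"tx": -0.002, "ty": 0.001, "tz": 0.076, "rx": 0, "ry": 0, "rz": 0, "gripper": 0.8}, {"tx": -0.002, "ty": 0.001, "tz": 0.078, "rx": 0, "ry": 0, "rz": 0, "gripper": 0.8}, {"tx": -0.002, "ty": 0.001, "tz": 0.079, "rx": 0, "ry": 0, "rz": 0, "gripper": 0.8}, {"tx": -0.002, "ty": 0.001, "tz": 0.079, "rx": 0, "ry": 0, "rz": 0, "gripper": 0.8}])

```text
time: 23.48
tool_pos: [0.647, -0.1906, 0.041]
ee_rot: [2.236, 2.206, 0.001]
ft_force: [-0.2, -0.8, -0.9]
grip_width: 0.349
grip_force: 12.0
```

```bash
python3 - <<'E'
from h import *
go([.6470,-.189,.0395],np.radians(-.75))
E
```

```text
t [ 0.0016 -0.      0.0015] r5deg [ 0.01  0.   -0.  ]
```

Request:
servo_tool(motion=[{"tx": 0.001, "ty": 0, "tz": 0.0015, "rx": 0, "ry": 0, "rz": 0, "gripper": 0.8}, {"tx": 0.001, "ty": 0, "tz": 0.0015, "rx": 0, "ry": 0, "rz": 0, "gripper": 0.8}, {"tx": 0.001, "ty": 0, "tz": 0.0015, "rx": 0, "ry": 0, "rz": 0, "gripper": 0.25}, {"tx": 0.001, "ty": 0, "tz": 0.0015, "rx": 0, "ry": 0, "rz": 0, "gripper": 0.1}, {"tx": 0.001, "ty": 0, "tz": 0.0015, "rx": 0, "ry": 0, "rz": 0, "gripper": -0.3}, {"tx": 0.001, "ty": 0, "tz": 0.0015, "rx": 0, "ry": 0, "rz": 0, "gripper": -0.5}, {"tx": 0.001, "ty": 0, "tz": 0.0015, "rx": 0, "ry": 0, "rz": 0, "gripper": -0.5}, {"tx": 0.001, "ty": 0, "tz": 0.0015, "rx": 0, "ry": 0, "rz": 0, "gripper": -0.5}])

```text
time: 24.15
tool_pos: [0.6466, -0.1895, 0.0388]
ee_rot: [-2.236, -2.206, 0.0]
ft_force: [0.7, -0.4, 0.8]
grip_width: 0.694
grip_force: 0.0
```

Request:
servo_tool(motion=[{"tx": 0, "ty": 0, "tz": -0.02, "rx": 0, "ry": 0, "rz": 0, "gripper": -0.6}, {"tx": 0, "ty": 0, "tz": -0.05, "rx": 0, "ry": 0, "rz": 0, "gripper": -0.8}, {"tx": 0, "ty": 0, "tz": -0.085, "rx": 0, "ry": 0, "rz": 0, "gripper": -1}, {"tx": 0, "ty": -0.03, "tz": -0.11, "rx": 0, "ry": 0, "rz": 0, "gripper": -1}, {"tx": 0, "ty": -0.065, "tz": -0.13, "rx": 0, "ry": 0, "rz": 0, "gripper": -1}, {"tx": 0, "ty": -0.09, "tz": -0.14, "rx": 0, "ry": 0, "rz": 0, "gripper": -1}, {"tx": 0, "ty": -0.09, "tz": -0.14, "rx": 0, "ry": 0, "rz": 0, "gripper": -1}, {"tx": 0, "ty": -0.09, "tz": -0.14, "rx": 0, "ry": 0, "rz": 0, "gripper": -1}])

```text
time: 24.82
tool_pos: [0.5563, -0.1886, 0.18]
ee_rot: [2.237, 2.204, 0.002]
ft_force: [0.9, 0.3, -0.2]
grip_width: 0.999
grip_force: 0.0
```

```bash
python3 - <<'E'
from h import *
s=manip.observe();print(s['time'],s['tool_pos'],s['grip_width'])
for n in ['red','white','yellow','blue']: cap('wrist','bottle_'+n)
grab('scene','sEnd');grab('wrist','wEnd')
E
```

```text
24.8167 [ 0.55626624 -0.18856059  0.18000983] 0.9986977874938703
bottle_white 0.76 733 [ 0.6482 -0.0692  0.0646]
bottle_yellow 0.95 521 [ 0.3717 -0.0849  0.0612]
bottle_yellow 0.94 618 [ 0.6465 -0.1293  0.0643]
bottle_blue 0.6 475 [ 0.6465 -0.1898  0.0639]
```

View pics/sEnd.png

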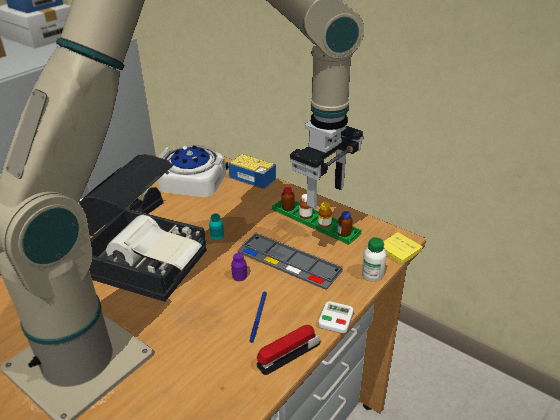

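View pics/wEnd.png

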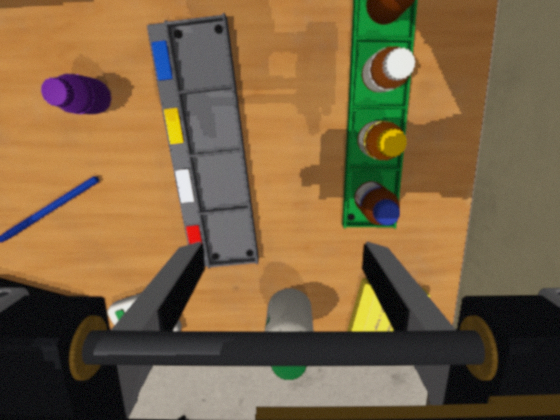

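Both views show the four bottles upright in the green rack. In the scene view the caps are red (287,190), white (305,201), yellow (325,207) and blue (346,216), one per compartment, which mirrors the tags. The gripper is clear and the bystanders have not moved, so I hand in.

```bash
python3 -c "
from station import manip
print(manip.sign_off())"
```

```text
the job is handed in; nothing more can be done
None
```

I moved all four amber bottles to the green rack in reverse order (left to right: red, white, yellow, blue) and handed the job in at about 25 s; the last pictures show them upright in their compartments, but no verdict came back.

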